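Unload the carrying tray into the bench rack in reverse order

TASK

Move the four containers from the grey carrying tray with the black inserts into the bright four-compartment bench rack so that their order in the row is reversed: as you face the bench, the one furthest left in the tray goes into the rack's rightmost compartment, the next one into the compartment beside it, and so on. Keep each container upright, set it down gently without dropping it, and leave each one standing in its own compartment.

Things in the scene. Friction and masses are not known exactly. Their poses are not given: they have to be found in the camera images.
- amber_bottle_mid (a point): brown glass bottle with a black cap, 33 mm diameter, 68 mm tall (body to 56 mm, then a 20 mm wide cap); stands upright and loose in one of the tray's inserts; can be gripped by its sides from above. The point is its centre, half-way up (34 mm above its underside); z is its upright axis.
- white_bottle_mid (a point): white bottle with a blue cap, 41 mm diameter, 80 mm tall (body to 68 mm, then a 26 mm wide cap); stands upright and loose in one of the tray's inserts; can be gripped by its sides from above. The point is its centre, half-way up (40 mm above its underside); z is its upright axis.
- open_pot_mid (a point): plain white open pot, 47 mm across its rim, 54 mm tall, tapering a little towards its foot; stands upright and loose in one of the tray's inserts; can be gripped by its sides from above. The point is its centre, half-way up (27 mm above its underside); z is its upright axis.
- slim_vial_mid (a point): slim clear sample vial with a white screw cap, 20 mm diameter, 48 mm tall; stands upright and loose in one of the tray's inserts; can be gripped by its sides from above. The point is its centre, half-way up (24 mm above its underside); z is its upright axis.
- insert_amber_bottle: Square black shallow insert in the carrying tray, in which the amber bottle stands at the start (fixed to the tray, it does not move): 60 x 60 mm, rim 8 mm high and 2.5 mm thick, floor 2.5 mm thick. Origin at the centre of its underside, 8 mm above the bench; axes as the tray's.
- insert_white_bottle: Square black shallow insert in the carrying tray, in which the white bottle stands at the start (fixed to the tray, it does not move): 60 x 60 mm, rim 8 mm high and 2.5 mm thick, floor 2.5 mm thick. Origin at the centre of its underside, 8 mm above the bench; axes as the tray's.
- insert_open_pot: Square black shallow insert in the carrying tray, in which the open pot stands at the start (fixed to the tray, it does not move): 60 x 60 mm, rim 8 mm high and 2.5 mm thick, floor 2.5 mm thick. Origin at the centre of its underside, 8 mm above the bench; axes as the tray's.
- insert_slim_vial: Square black shallow insert in the carrying tray, in which the slim vial stands at the start (fixed to the tray, it does not move): 60 x 60 mm, rim 8 mm high and 2.5 mm thick, floor 2.5 mm thick. Origin at the centre of its underside, 8 mm above the bench; axes as the tray's.
- carry_tray: Grey carrying tray with a steel grip bar at each end, fixed to the bench: a flat rail 72 x 288 mm, 8 mm thick, end plates 22 mm high. Origin at the centre of its underside; y runs along the row, towards the left as you face the bench (to within about 15 degrees), x across it, z up. The four inserts stand on it at y = -102, -34, +34 and +102 mm; which container stands in which differs each time.
- bench_rack: Bright aluminium rack with four square open compartments in a row, empty at the start, fixed to the bench: 72 x 276 mm, walls 4 mm thick and 14 mm high over all, floor 4 mm thick. Origin at the centre of its underside; y runs along the row, towards the left as you face the bench (to within about 15 degrees), x across it, z up. The compartments, each 64 x 64 mm inside, are centred at y = -102, -34, +34 and +102 mm.
There are look-alikes about, which are no part of the job. What is shaped like the part that bears white_bottle_mid but green or turquoise is not meant.

How it is judged:
At the end, for the whole second after the job is handed in: Each container stands released, upright (within about 8 degrees) and at rest on the floor of its own compartment of the bench rack, its centre within 26 mm of the compartment's centre along and across the row, in the reverse of the left-to-right order that the containers had in the carrying tray (((y of insert_amber_bottle in the frame of carry_tray between -0.122 and -0.082 m and y of amber_bottle_mid in the frame of bench_rack between 0.076 and 0.128 m) or (y of insert_amber_bottle in the frame of carry_tray between -0.054 and -0.014 m and y of amber_bottle_mid in the frame of bench_rack between 0.008 and 0.06 m) or (y of insert_amber_bottle in the frame of carry_tray between 0.014 and 0.054 m and y of amber_bottle_mid in the frame of bench_rack between -0.06 and -0.008 m) or (y of insert_amber_bottle in the frame of carry_tray between 0.082 and 0.122 m and y of amber_bottle_mid in the frame of bench_rack between -0.128 and -0.076 m)) and x of amber_bottle_mid in the frame of bench_rack between -0.026 and 0.026 m and z of amber_bottle_mid in the frame of bench_rack below 0.044 m and angle between each of amber_bottle_mid, white_bottle_mid, open_pot_mid, slim_vial_mid's own z axis and vertical below 0.15 rad and linear speed of each of amber_bottle, white_bottle, open_pot, slim_vial below 0.02 m/s and ((y of insert_white_bottle in the frame of carry_tray between -0.122 and -0.082 m and y of white_bottle_mid in the frame of bench_rack between 0.076 and 0.128 m) or (y of insert_white_bottle in the frame of carry_tray between -0.054 and -0.014 m and y of white_bottle_mid in the frame of bench_rack between 0.008 and 0.06 m) or (y of insert_white_bottle in the frame of carry_tray between 0.014 and 0.054 m and y of white_bottle_mid in the frame of bench_rack between -0.06 and -0.008 m) or (y of insert_white_bottle in the frame of carry_tray between 0.082 and 0.122 m and y of white_bottle_mid in the frame of bench_rack between -0.128 and -0.076 m)) and x of white_bottle_mid in the frame of bench_rack between -0.026 and 0.026 m and z of white_bottle_mid in the frame of bench_rack below 0.05 m and ((y of insert_open_pot in the frame of carry_tray between -0.122 and -0.082 m and y of open_pot_mid in the frame of bench_rack between 0.076 and 0.128 m) or (y of insert_open_pot in the frame of carry_tray between -0.054 and -0.014 m and y of open_pot_mid in the frame of bench_rack between 0.008 and 0.06 m) or (y of insert_open_pot in the frame of carry_tray between 0.014 and 0.054 m and y of open_pot_mid in the frame of bench_rack between -0.06 and -0.008 m) or (y of insert_open_pot in the frame of carry_tray between 0.082 and 0.122 m and y of open_pot_mid in the frame of bench_rack between -0.128 and -0.076 m)) and x of open_pot_mid in the frame of bench_rack between -0.026 and 0.026 m and z of open_pot_mid in the frame of bench_rack below 0.037 m and ((y of insert_slim_vial in the frame of carry_tray between -0.122 and -0.082 m and y of slim_vial_mid in the frame of bench_rack between 0.076 and 0.128 m) or (y of insert_slim_vial in the frame of carry_tray between -0.054 and -0.014 m and y of slim_vial_mid in the frame of bench_rack between 0.008 and 0.06 m) or (y of insert_slim_vial in the frame of carry_tray between 0.014 and 0.054 m and y of slim_vial_mid in the frame of bench_rack between -0.06 and -0.008 m) or (y of insert_slim_vial in the frame of carry_tray between 0.082 and 0.122 m and y of slim_vial_mid in the frame of bench_rack between -0.128 and -0.076 m)) and x of slim_vial_mid in the frame of bench_rack between -0.026 and 0.026 m and z of slim_vial_mid in the frame of bench_rack below 0.034 m); the robot touches nothing.
It fails at once if a container is tipped by more than about 40 degrees (angle between any of amber_bottle_mid, white_bottle_mid, open_pot_mid, slim_vial_mid's own z axis and vertical above 0.7 rad).
It fails at once if a container is dropped from more than about 3 cm ((contact force between amber_bottle and the fingers below 0.01 N and linear speed of amber_bottle above 0.75 m/s) or (contact force between white_bottle and the fingers below 0.01 N and linear speed of white_bottle above 0.75 m/s) or (contact force between open_pot and the fingers below 0.01 N and linear speed of open_pot above 0.75 m/s) or (contact force between slim_vial and the fingers below 0.01 N and linear speed of slim_vial above 0.75 m/s)).
It also fails if it takes over 102 s, if anything falls off the work surface, if the arm or the gripper's body presses on something with over 40 N, if the wrist force passes 120 N, or if a joint passes its speed limit or range.

ROBOT

A 7-joint arm with a two-finger parallel gripper is mounted at the origin on a cart in front of the work surface, level with it; the furniture and walls round the work are solid. World frame = base frame: x ahead of the robot, y to its left, z up, the work surface at z = 0. Lengths are in m, angles in rad, forces in N, time in s.
With the tool pointing down it reaches from about 0.4 to 0.875 m from the base axis. Payload 19.3 kg.
Tool frame: the origin (TCP) lies on the mounting face of the last link; the fingertips stand 173 mm ahead of it and the grasp point (between the pads) lies 155 mm ahead of it (bot.grip_point_offset is the distance from the TCP to the grasp point, in m); z points along the fingers, y is the line along which they close (so a half turn about z gives the same grasp; the last joint's range is limited). The gripper opens to 85 mm and grips with 20 to 120 N. Pads are 22 mm wide; open, the fingers measure 114 mm over their backs; the gripper's body (76 mm by 85 mm) begins 54 mm behind the grasp point. The pads swing forward as they close: fully open they stand 13 mm farther back than shut.
Start: joints at [-1.271, 0.521, -0.036, 1.599, 0.021, 1.021, -0.113], TCP at [0.226, 0.583, 0.405] pointing down, gripper open.
Joint ranges: [-2.91, 2.91], [-0.3, 2.13], [-1.5, 1.42], [0.17, 2.43], [-1.26, 4.41], [0.16, 1.93], [-2.52, 2.52]. Speed limits (rad/s): [1.89, 1.89, 2.39, 2.39, 3.01, 3.01, 3.01].

INTERFACE

Orientations are given as [roll, pitch, yaw] about the fixed x, y, z axes, in that order (R = Rz(yaw) Ry(pitch) Rx(roll)).
In Python, from workcell import bot gives the robot as it stands.
- The arm moves only by the tool arm_command, never from a script. Its argument "deltas" is a list of rows, each a list of 3 entries, a list of its own where there are three numbers: the shift along the tool's x, y, z in cm, then the turn, a rotation vector about the tool's x, y, z in rad, then the finger opening in cm, from 0 to 8.54. In form: [[[tx, ty, tz], [rx, ry, rz], claw], ...]. A call has 1 to 20 rows; each row shifts and turns the commanded pose from where the row before left it, along the tool's axes as they then stand; what a row does not reach is not made up. A row lasts 1/10 s, in which the tool goes at most 50 mm and 8.59 degrees, less where a joint would pass 70% of its speed; a pose out of reach is approached as far as the arm can. A call with a gripper value outside its range is refused whole. The fingers move at their own pace and stop on an object; "newtons" is the grip in N (left out, the last holds). Time passes only in rows, so rows that do not move let the fingers close. It gives the time, the measured TCP pose, the force, the opening and the grip force at its end, in the units of the state.
- bot.observe(): the state, without advancing time (a new reading comes with each control period).
- bot.grab_frame(name): name is "scene" or "side" or "wrist"; returns a dict with "frame" (400x640x3 uint8, red, green, blue), "K" (3x3 intrinsics, pixels), "rvec" (rotation vector, rad) and "tvec" (3), from world to camera coordinates, as OpenCV has them; the wrist camera has in their place "T_tool_cam" (4x4, takes a point from camera to tool coordinates, whose origin is the TCP and whose axes are the flange's). Camera axes: x right, y down, z forward; pixel columns grow to the right and rows downward; lengths in m; the calibration is good to about 2 mm. A picture is of the moment at which its call begins: read the wrist's pose just before it. There is no depth.
- bot.job_done(): hands the job in; it is judged then, once.
Trained networks look in a picture, given as the dict that the camera call returned (one of the last four; its "shot" number tells which), for a name from the list of things; names that differ only in an ending like _2 or _b are one class to them, and where a whole thing is asked for, a point or a joint stands for the part that bears it (a point fixed in the world has none). Each returns a list of dicts, best first, with "p" (0 to 1); they miss things now and then, are a little off and sometimes report something else, mostly with a low value. They report only what shows in the picture. A call takes as long as a camera call. They do not tell look-alikes from the thing itself.
- bot.find_in(name, picture): "rect" ([left, top, width, height] in pixels, round what is visible of it).
- bot.mark_of(name, picture): "at" ([column, row] in pixels: a listed point, or the origin of a listed thing).
The state is a dict: "clock": time; "qpos": joint angles; "qd": joint speeds; "joint_efforts": joint torques, N m; "position": TCP position; "tool_rot": TCP orientation; "force": force on the tool from outside, world axes, zero at the start; "moment": the same for the moment, N m; "grip_width": finger opening in m; "finger_force": force on a finger pad.
Only numpy, scipy, OpenCV 4.12 (cv2) and the standard library are available. Lean on these libraries where they do the work, as an engineer would, in place of code of your own. Each camera call takes 0.05 s, during which the arm holds its last target. There are 200 camera calls.

## Working session

There is one attempt and no reset: what is moved stays moved. The work goes in short steps, Python scripts to look and compute and a tool call to move; the robot and the scene stay as the last step left them, time stands still between calls to the robot, and variables do not carry over. Pictures are saved under pics/ and viewed, at most 14 in all, crops included, and the job is handed in when it is done.

Besides the shell and the picture viewer there is one more tool, called after ">>>" in YAML: its name, and indented under it one key for each argument. arm_command: Moves the arm, as the interface text tells. Its arguments: {"type":"object","properties":{"deltas":{"type":"array","items":{"type":"array"}},"newtons":{"type":"number"}},"required":["deltas"]}

```bash
mkdir -p pics; ls
python3 - <<'E'
from workcell import bot
import cv2
s=bot.observe(); print(s['position'],s['tool_rot'],s['clock'],s['grip_width'])
for n in ['scene','side']:
    p=bot.grab_frame(n); cv2.imwrite(f'pics/{n}0.png',p['frame'][:,:,::-1])
    print(n,p['K'].tolist(),p['rvec'],p['tvec'])
    for t in ['amber_bottle_mid','white_bottle_mid','open_pot_mid','slim_vial_mid','carry_tray','bench_rack','insert_amber_bottle']:
        print(t,[(round(d['p'],2),[int(x) for x in d['at']]) for d in bot.mark_of(t,p)][:4])
E
```

```text
pics
[0.22586803 0.58261986 0.40412192] [-3.14046569e+00  1.09200068e-04  2.77180630e+00] 0.0 0.08533493325868148
scene [[407.9531006298581, 0.0, 314.1437973018968], [0.0, 407.9531006298581, 198.1716432445482], [0.0, 0.0, 1.0]] [ 2.32701063 -0.79417954  0.27672914] [-0.4350341   0.31293819  0.88805443]
amber_bottle_mid [(0.72, [264, 183])]
white_bottle_mid [(0.78, [294, 157]), (0.75, [272, 141]), (0.53, [246, 151])]
open_pot_mid [(0.62, [270, 188])]
slim_vial_mid [(0.51, [256, 174])]
carry_tray [(0.97, [263, 186])]
bench_rack [(0.58, [350, 278]), (0.21, [261, 178])]
insert_amber_bottle [(0.77, [279, 209])]
side [[434.4927319159169, 0.0, 318.8498189354056], [0.0, 434.4927319159169, 199.51194139047243], [0.0, 0.0, 1.0]] [ 2.31691938  0.03372707 -0.01937491] [-0.52632043  0.03418258  1.12800601]
amber_bottle_mid [(0.72, [304, 184])]
white_bottle_mid [(0.78, [351, 163]), (0.64, [315, 137]), (0.63, [352, 136]), (0.58, [311, 153])]
open_pot_mid [(0.81, [308, 169])]
slim_vial_mid [(0.5, [319, 138]), (0.45, [310, 152])]
carry_tray [(0.64, [309, 170])]
bench_rack [(0.98, [305, 282]), (0.41, [309, 167])]
insert_amber_bottle [(0.59, [309, 192]), (0.58, [315, 151])]
```

View pics/scene0.png

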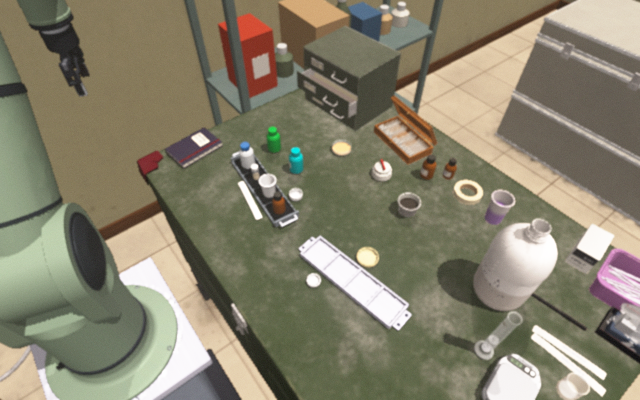

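View pics/side0.png

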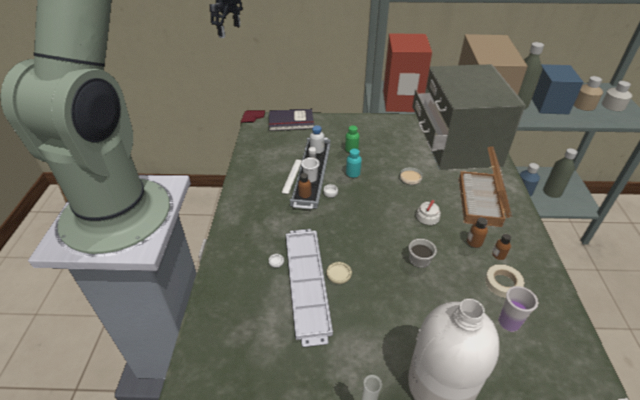

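The scene picture shows the tray row, far left to near right: white bottle with blue cap (246,155), vial (255,172), pot (268,186), amber bottle (279,205). The rack is empty at (354,281).

Look-alikes:
- White bottle: green (274,140), turquoise (296,160)
- Amber bottle: (430,167) and (450,168)
- Pot and vial: small white lids (295,195) and (314,281), grey cup (408,205), purple cup (500,207)

By the description I choose the four standing in the tray.

```bash
cat > h.py <<'E'
import numpy as np, cv2
from scipy.spatial.transform import Rotation as R
from workcell import bot
def campose(p, s=None):
    "camera centre and cam->world rotation"
    if 'rvec' in p:
        Rm=cv2.Rodrigues(np.array(p['rvec']))[0]; return -Rm.T@np.array(p['tvec']).ravel(), Rm.T
    T=np.eye(4); T[:3,:3]=R.from_euler('xyz',s['tool_rot']).as_matrix(); T[:3,3]=s['position']
    T=T@np.array(p['T_tool_cam']); return T[:3,3],T[:3,:3]
def onplane(p,px,z,s=None):
    c,Rc=campose(p,s); d=Rc@np.linalg.inv(p['K'])@np.array([px[0],px[1],1.]); return c+d*(z-c[2])/d[2]
def proj(p,X,s=None):
    c,Rc=campose(p,s); q=(np.atleast_2d(X)-c)@Rc@p['K'].T; return q[:,:2]/q[:,2:]
E
python3 - <<'E'
from h import *
Z=dict(amber_bottle_mid=.0445,white_bottle_mid=.0505,open_pot_mid=.0375,slim_vial_mid=.0345,carry_tray=0,bench_rack=0)
out=[]
for n,(x,y,w,h) in dict(scene=(225,135,85,95),side=(275,120,100,95)).items():
    p=bot.grab_frame(n)
    for t,z in Z.items():
        for d in bot.mark_of(t,p)[:4]: print(n,t,round(d['p'],2),np.round(d['at']),onplane(p,d['at'],z).round(3))
    out.append(cv2.resize(p['frame'][y:y+95,x:x+85],None,fx=4.5,fy=4.5,interpolation=cv2.INTER_CUBIC))
cv2.imwrite('pics/tray.png',np.hstack(out)[:,:,::-1])
E
```

```text
scene amber_bottle_mid 0.66 [278. 199.] [0.492 0.084 0.044]
scene white_bottle_mid 0.83 [272. 141.] [0.603 0.281 0.05 ]
scene white_bottle_mid 0.7 [244. 153.] [0.51  0.287 0.051]
scene open_pot_mid 0.89 [272. 188.] [0.504 0.131 0.037]
scene slim_vial_mid 0.48 [256. 170.] [0.507 0.222 0.035]
scene carry_tray 0.57 [263. 185.] [0.506 0.186 0.   ]
scene bench_rack 0.69 [350. 278.] [ 0.507 -0.194  0.   ]
side amber_bottle_mid 0.67 [304. 182.] [0.486 0.085 0.044]
side white_bottle_mid 0.73 [353. 162.] [0.616 0.164 0.05 ]
side white_bottle_mid 0.67 [320. 137.] [0.52  0.283 0.05 ]
side open_pot_mid 0.6 [313. 172.] [0.506 0.136 0.037]
side slim_vial_mid 0.38 [309. 155.] [0.493 0.215 0.034]
side carry_tray 0.56 [312. 173.] [0.501 0.175 0.   ]
side bench_rack 0.85 [306. 280.] [ 0.504 -0.2    0.   ]
side bench_rack 0.61 [311. 176.] [0.498 0.163 0.   ]
```

View pics/tray.png

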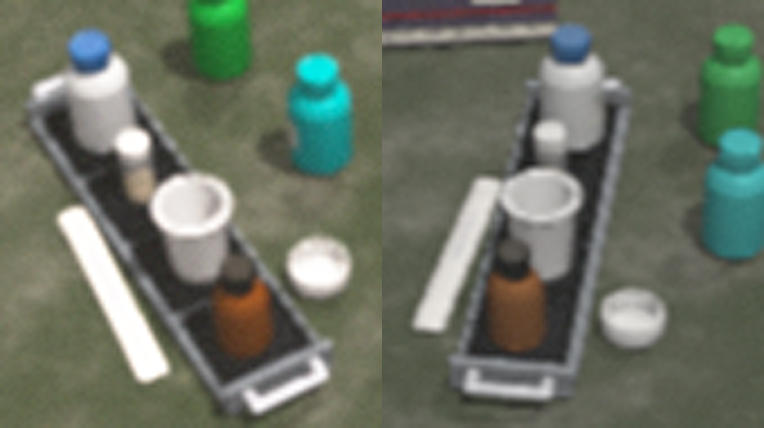

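The crop confirms the choice: white bottle, vial, pot and amber bottle stand in the tray from left to right, and the green and turquoise bottles stand outside it. Next I turn the gripper across the row and go above the tray.

>>> arm_command:
  deltas:
    - [[0,0,0],[0,0,0.133],8.5]
    - [[0,0,0],[0,0,0.133],8.5]
    - [[0,0,0],[0,0,0.133],8.5]
    - [[0,0,0],[0,0,0.133],8.5]
    - [[0,0,0],[0,0,0.133],8.5]
    - [[0,0,0],[0,0,0.133],8.5]
    - [[0,0,0],[0,0,0.133],8.5]
    - [[0,0,0],[0,0,0.133],8.5]
    - [[0,0,0],[0,0,0.133],8.5]
    - [[0,0,0],[0,0,0.133],8.5]

```text
clock: 2.5
position: [0.2259, 0.5828, 0.4047]
tool_rot: [-3.142, -0.0, 1.436]
force: [0.5, -1.5, -0.2]
grip_width: 0.0848
finger_force: 0.0
```

>>> arm_command:
  deltas:
    - [[-2.6,2.3,0],[0,0,0],8.5]
    - [[-2.6,2.3,0],[0,0,0],8.5]
    - [[-2.6,2.3,0],[0,0,0],8.5]
    - [[-2.6,2.3,0],[0,0,0],8.5]
    - [[-2.6,2.3,0],[0,0,0],8.5]
    - [[-2.6,2.3,0],[0,0,0],8.5]
    - [[-2.6,2.3,0],[0,0,0],8.5]
    - [[-2.6,2.3,0],[0,0,0],8.5]
    - [[-2.6,2.3,0],[0,0,0],8.5]
    - [[-2.6,2.3,0],[0,0,0],8.5]
    - [[-2.6,2.3,0],[0,0,0],8.5]
    - [[-2.6,2.3,0],[0,0,0],8.5]
    - [[-2.6,2.3,0],[0,0,0],8.5]
    - [[-2.6,2.3,0],[0,0,0],8.5]
    - [[0,0,0],[0,0,0],8.5]
    - [[0,0,0],[0,0,0],8.5]

```text
clock: 4.1
position: [0.4986, 0.1798, 0.4047]
tool_rot: [-3.142, -0.0, 1.44]
force: [0.3, 0.8, 0.3]
grip_width: 0.0848
finger_force: 0.0
```

Run:
```python
from h import *
s=bot.observe(); p=bot.grab_frame('wrist'); print(s['position'],s['tool_rot'],s['clock'],s['qpos']); print(p['K'][0],p['T_tool_cam'])
cv2.imwrite('pics/w1.png',p['frame'][:,:,::-1])
Z=dict(amber_bottle_mid=.0445,white_bottle_mid=.0505,open_pot_mid=.0375,slim_vial_mid=.0345,carry_tray=0)
for t,z in Z.items():
    for d in bot.mark_of(t,p)[:3]: print(t,round(d['p'],2),np.round(d['at']),onplane(p,d['at'],z,s).round(3))
```

```text
[0.49860221 0.17982646 0.40467904] [-3.14150406e+00 -5.39281189e-05  1.44026102e+00] 4.1 [-0.7559714   0.39467072  0.39523697  1.86563927 -0.18763599  0.91757196
 -0.40400267]
[334.70300369   0.         312.86536997] [[ 4.84006051e-04 -9.63104399e-01 -2.69127630e-01  6.78819020e-02]
 [ 9.99999872e-01  5.06532870e-04 -1.42610662e-05 -6.22933440e-04]
 [ 1.50056887e-04 -2.69127589e-01  9.63104521e-01  3.04023826e-02]
 [ 0.00000000e+00  0.00000000e+00  0.00000000e+00  1.00000000e+00]]
white_bottle_mid 0.79 [430. 161.] [0.613 0.18  0.05 ]
white_bottle_mid 0.74 [424.  32.] [0.612 0.295 0.05 ]
white_bottle_mid 0.57 [316.  67.] [0.514 0.279 0.05 ]
open_pot_mid 0.84 [316. 204.] [0.497 0.147 0.037]
slim_vial_mid 0.56 [312. 142.] [0.501 0.211 0.035]
carry_tray 0.59 [316. 170.] [0.501 0.175 0.   ]
```

View pics/w1.png

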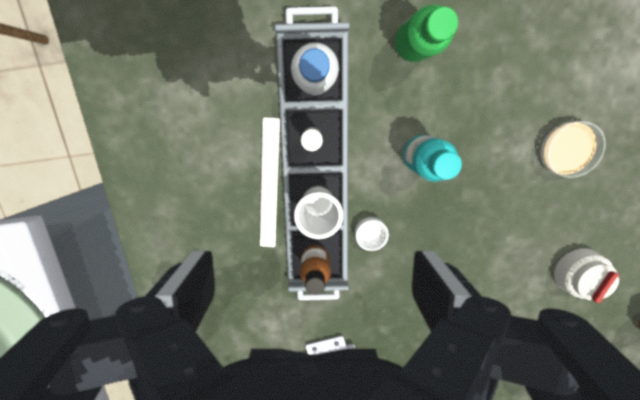

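The wrist picture shows the tray upright in view. Tops: white bottle cap (315,65), vial cap (312,139), pot rim (319,214), amber cap (316,283). Upper plate corners are at (276,27) and (350,26). The turquoise and green bottles are outside the tray.

Run:
```python
from h import *
s=bot.observe(); p=bot.grab_frame('wrist')
pts={}
for n,px,z in [('white',(315,65),.0905),('vial',(312,139.5),.0585),('pot',(319,214),.0645),('amber',(316,284),.0785),('ul',(276,29),.022),('ur',(350,28),.022),('lr',(350,284),.022)]:
    pts[n]=onplane(p,px,z,s); print(n,pts[n].round(4))
a=np.array([pts[k][:2] for k in ['white','vial','pot','amber']]); 
f=np.polyfit(a[:,1],a[:,0],1); print('yaw',-np.arctan(f[0]), 'mean',a.mean(0), 'gaps',np.linalg.norm(np.diff(a,axis=0),axis=1))
def fit_rack():
    # rack silhouette (bright) at z top in scene/side
    for n,box in [('scene',(290,230,130,105)),('side',(270,225,75,125))]:
        q=bot.grab_frame(n); x,y,w,h=box; g=cv2.cvtColor(q['frame'],cv2.COLOR_RGB2HSV)[y:y+h,x:x+w]
        m=((g[...,2]>120)&(g[...,1]<45)).astype(np.uint8)
        k,l,st,c=cv2.connectedComponentsWithStats(m); i=1+np.argmax(st[1:,4])
        cs=cv2.findContours((l==i).astype(np.uint8),cv2.RETR_EXTERNAL,cv2.CHAIN_APPROX_NONE)[0]
        r=cv2.minAreaRect(max(cs,key=cv2.contourArea)); b=cv2.boxPoints(r)+[x,y]
        B=np.array([onplane(q,v,.012)[:2] for v in b]); print(n,st[i],b.round().tolist(),B.round(3).tolist(),B.mean(0))
fit_rack()
```

```text
white [0.5115 0.2783 0.0905]
vial [0.5012 0.2175 0.0585]
pot [0.4989 0.146  0.0645]
amber [0.4874 0.0788 0.0785]
ul [0.4798 0.3222 0.022 ]
ur [0.5502 0.3141 0.022 ]
lr [0.5235 0.0413 0.022 ]
yaw -0.1103885784333225 mean [0.4997313  0.18014422] gaps [0.0616486  0.07154178 0.06822371]
scene [   0    5  123   96 3932] [[288.0, 253.0], [309.0, 225.0], [418.0, 307.0], [397.0, 335.0]] [[0.426, -0.052], [0.518, -0.016], [0.574, -0.35], [0.492, -0.367]] [ 0.50260716 -0.196071  ]
side [  15    4   48  118 3899] [[285.0, 231.0], [322.0, 227.0], [334.0, 343.0], [297.0, 347.0]] [[0.445, -0.062], [0.535, -0.047], [0.566, -0.358], [0.495, -0.368]] [ 0.51019922 -0.20909984]
```

>>> arm_command:
  deltas:
    - [[2.5,0,0],[0,0,0],8.5]
    - [[2.5,0,0],[0,0,0],8.5]
    - [[2.5,0,0],[0,0,0],8.5]
    - [[2.4,0,0],[0,0,0],8.5]
    - [[0,0,2.5],[0,0,0],8.5]
    - [[0,0,2.5],[0,0,0],8.5]
    - [[0,0,2.5],[0,0,0],8.5]
    - [[0,0,1.5],[0,0,0],8.5]
    - [[0,0,0],[0,0,0],8.5]
    - [[0,0,0],[0,0,0],8.5]

```text
clock: 5.55
position: [0.5113, 0.2786, 0.3151]
tool_rot: [3.141, 0.0, 1.442]
force: [0.1, 0.0, 1.1]
grip_width: 0.0849
finger_force: 0.0
```

Run:
```python
from h import *
s=bot.observe(); p=bot.grab_frame('wrist'); print(s['position'],s['tool_rot'])
cv2.imwrite('pics/w2.png',p['frame'][:,:,::-1])
R0=R.from_euler('xyz',s['tool_rot']).as_matrix(); g=s['position']+R0[:,2]*(s['position'][2]-.0905); print('finger axis hits z=.0905 at px',proj(p,g,s), proj(p,s['position']+R0[:,2]*(s['position'][2]-.0785),s))
```

```text
[0.51127231 0.27858386 0.31511404] [3.14148565e+00 5.65220097e-05 1.44174518e+00]
finger axis hits z=.0905 at px [[313.87508802 219.56154886]] [[313.82405961 213.43836968]]
```

View pics/w2.png

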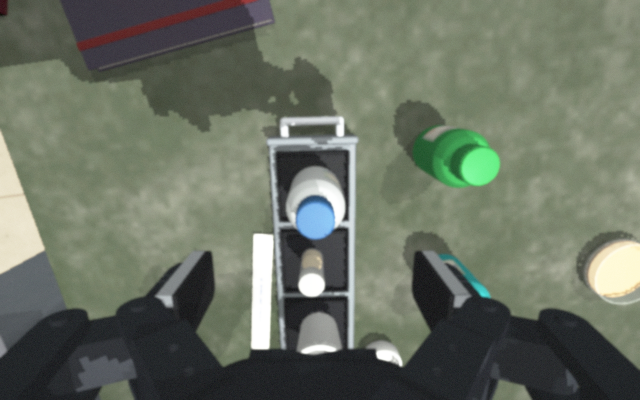

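The cap centre is at (315,218), and the finger axis predicts (314,219), so they are aligned. Descend and grip.

>>> arm_command:
  deltas:
    - [[0,0,2.5],[0,0,0],8.5]
    - [[0,0,2.5],[0,0,0],8.5]
    - [[0,0,2.5],[0,0,0],8.5]
    - [[0,0,2.0],[0,0,0],8.5]
    - [[0,0,1.3],[0,0,0],8.5]
    - [[0,0,0],[0,0,0],8.5]
    - [[0,0,0],[0,0,0],3]
    - [[0,0,0],[0,0,0],3]
    - [[0,0,0],[0,0,0],3]
    - [[0,0,0],[0,0,0],3]
    - [[0,0,0],[0,0,0],3]
    - [[0,0,0],[0,0,0],3]
    - [[0,0,0],[0,0,0],3]
    - [[0,0,0],[0,0,0],3]
    - [[0,0,0],[0,0,0],3]
  newtons: 40

```text
clock: 7.1
position: [0.5115, 0.2787, 0.2078]
tool_rot: [3.14, -0.001, 1.442]
force: [-1.8, -0.3, 9.6]
grip_width: 0.0395
finger_force: 39.1
```

>>> arm_command:
  deltas:
    - [[0,0,-0.8],[0,0,0],3]
    - [[0,0,-1.6],[0,0,0],3]
    - [[0,0,-2.4],[0,0,0],3]
    - [[0,0,-2.4],[0,0,0],3]
    - [[0,0,-2.4],[0,0,0],3]
    - [[0,0,-2.4],[0,0,0],3]
    - [[0,0,-2.4],[0,0,0],3]
    - [[0,0,-1.6],[0,0,0],3]
    - [[0,0,0],[0,0,-0.06],3]
    - [[0,0,0],[0,0,-0.08],3]
    - [[0,0,0],[0,0,-0.08],3]
    - [[0,0,0],[0,0,-0.054],3]

```text
clock: 8.3
position: [0.511, 0.2783, 0.3681]
tool_rot: [3.141, -0.0, 1.719]
force: [-0.7, -0.3, -1.1]
grip_width: 0.0398
finger_force: 40.5
```

>>> arm_command:
  deltas:
    - [[-1.3,-0.2,0],[0,0,0],3]
    - [[-2.6,-0.4,0],[0,0,0],3]
    - [[-2.6,-0.4,0],[0,0,0],3]
    - [[-2.6,-0.4,0],[0,0,0],3]
    - [[-2.6,-0.4,0],[0,0,0],3]
    - [[-2.6,-0.4,0],[0,0,0],3]
    - [[-2.6,-0.4,0],[0,0,0],3]
    - [[-2.6,-0.4,0],[0,0,0],3]
    - [[-2.6,-0.4,0],[0,0,0],3]
    - [[-2.6,-0.4,0],[0,0,0],3]
    - [[-2.6,-0.4,0],[0,0,0],3]
    - [[-2.6,-0.4,0],[0,0,0],3]
    - [[-2.6,-0.4,0],[0,0,0],3]
    - [[-2.6,-0.4,0],[0,0,0],3]
    - [[-2.6,-0.4,0],[0,0,0],3]
    - [[-2.6,-0.4,0],[0,0,0],3]
    - [[-2.6,-0.4,0],[0,0,0],3]
    - [[-2.6,-0.4,0],[0,0,0],3]
    - [[-1.8,-0.4,0],[0,0,0],3]
    - [[0,0,0],[0,0,0],3]

```text
clock: 10.3
position: [0.5048, -0.2034, 0.3676]
tool_rot: [3.141, 0.001, 1.71]
force: [-0.9, 0.5, -1.3]
grip_width: 0.0397
finger_force: 40.5
```

Run:
```python
from h import *
s=bot.observe(); p=bot.grab_frame('wrist'); print(s['position'],s['tool_rot'],s['clock'])
cv2.imwrite('pics/w3.png',p['frame'][:,:,::-1])
for d in bot.mark_of('bench_rack',p)[:2]: print(d,onplane(p,d['at'],0,s))
```

```text
[ 0.50482921 -0.20339245  0.36757523] [3.14136822e+00 1.35584917e-03 1.70991327e+00] 10.3
{'at': [317.0, 174.3], 'p': 0.69} [ 0.50859458 -0.20408455  0.        ]
```

View pics/w3.png

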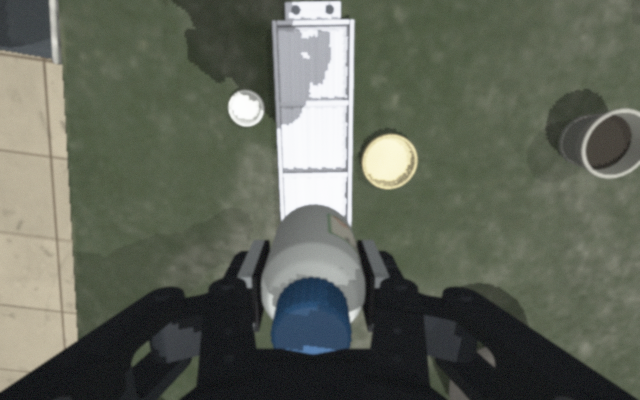

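The held bottle is upright in the fingers. The rack shows end corners at (273,20) and (354,20), and dividers near rows 101 and 170.

Run:
```python
from h import *
s=bot.observe(); p=bot.grab_frame('wrist')
for n,px in [('ul',(273,20)),('ur',(355,20)),('d68l',(275,101)),('d68r',(353,101)),('d0l',(278,170)),('d0r',(352,170)),('ml',(280.5,220)),('mr',(351.5,220))]: print(n,onplane(p,px,.014,s).round(4))
```

```text
ul [ 0.4508 -0.068   0.014 ]
ur [ 0.5215 -0.0578  0.014 ]
d68l [ 0.4601 -0.1351  0.014 ]
d68r [ 0.5316 -0.1248  0.014 ]
d0l [ 0.4703 -0.1992  0.014 ]
d0r [ 0.542  -0.1889  0.014 ]
ml [ 0.4788 -0.2502  0.014 ]
mr [ 0.5505 -0.2399  0.014 ]
```

Run:
```python
from h import *
c=np.array([.506,-.198]); yaw=.147; ey=np.array([-np.sin(yaw),np.cos(yaw)]); ex=np.array([np.cos(yaw),np.sin(yaw)])
out=[]
for n,(x,y,w,h) in dict(scene=(290,225,125,110),side=(260,220,90,135)).items():
    p=bot.grab_frame(n); k=540/h; im=cv2.resize(p['frame'][y:y+h,x:x+w],None,fx=k,fy=k,interpolation=cv2.INTER_CUBIC)
    W=lambda u,v:np.r_[c+u*ex+v*ey,.014]
    L=[(W(u,-.138),W(u,.138)) for u in(-.036,.036)]+[(W(-.036,v),W(.036,v)) for v in(-.138,-.068,0,.068,.138)]
    for a,b in L:
        q=((proj(p,[a,b])+.5-[x,y])*k).round().astype(int); cv2.line(im,tuple(map(int,q[0])),tuple(map(int,q[1])),(255,0,0),1)
    out.append(im[:, :430])
cv2.imwrite('pics/rack.png',np.hstack(out)[:,:,::-1])
```

```text
(no output)
```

View pics/rack.png

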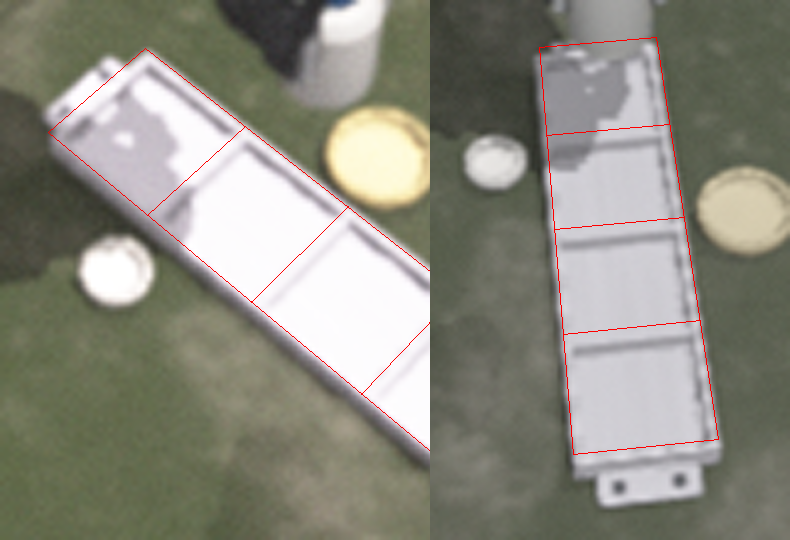

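The red model outline agrees with the rack in both views to within a few millimetres; its centre should move slightly toward -y, so I use (0.506,-0.2005). Move over the rightmost compartment and lower.

>>> arm_command:
  deltas:
    - [[-1.2,0,0],[0,0,0],3]
    - [[-2.5,0.1,0],[0,0,0],3]
    - [[-2.5,0.1,0],[0,0,0],3]
    - [[-2.5,0,0],[0,0,0],3]
    - [[-1.2,0,0],[0,0,0],3]
    - [[0,0,1.5],[0,0,0],3]
    - [[0,0,2.5],[0,0,0],3]
    - [[0,0,2.5],[0,0,0],3]
    - [[0,0,2.5],[0,0,0],3]
    - [[0,0,2.5],[0,0,0],3]
    - [[0,0,2.0],[0,0,0],3]
    - [[0,0,1.0],[0,0,0],3]
    - [[0,0,0.7],[0,0,0],3]
    - [[0,0,0.5],[0,0,0],3]
    - [[0,0,0],[0,0,0],3]
    - [[0,0,0],[0,0,0],3]

```text
clock: 12.15
position: [0.5227, -0.298, 0.2103]
tool_rot: [3.141, 0.0, 1.716]
force: [-0.1, 0.4, -0.8]
grip_width: 0.0394
finger_force: 40.4
```

>>> arm_command:
  deltas:
    - [[-0.3,-0.1,0],[0,0,0],3]
    - [[0,0,0.3],[0,0,0],3]
    - [[0,0,0.3],[0,0,0],3]
    - [[0,0,0.2],[0,0,0],3]
    - [[0,0,0],[0,0,0],3]
    - [[0,0,0],[0,0,0],3]

```text
clock: 12.75
position: [0.5219, -0.301, 0.2016]
tool_rot: [-3.141, -0.0, 1.716]
force: [-0.1, 1.1, -0.7]
grip_width: 0.0398
finger_force: 40.4
```

>>> arm_command:
  deltas:
    - [[0,0,0.1],[0,0,0],3]
    - [[0,0,0],[0,0,0],3]
    - [[0,0,0],[0,0,0],3]

```text
clock: 13.05
position: [0.522, -0.3011, 0.2013]
tool_rot: [3.141, 0.0, 1.716]
force: [-2.2, 1.7, 12.1]
grip_width: 0.0396
finger_force: 41.4
```

Contact at the expected height (12 N). Release, rise, and return to the vial.

>>> arm_command:
  deltas:
    - [[0,0,0],[0,0,0],4.5]
    - [[0,0,0],[0,0,0],5]
    - [[0,0,0],[0,0,0],6]
    - [[0,0,0],[0,0,0],8.5]
    - [[0,0,0],[0,0,0],8.5]
    - [[0,0,-1],[0,0,0],8.5]
    - [[0,0,-2],[0,0,0],8.5]
    - [[0,0,-2.5],[0,0,0],8.5]
    - [[0,0,-2.5],[0,0,0],8.5]
    - [[0,0,-2.5],[0,0,0],8.5]
    - [[0,0,-2],[0,0,0],8.5]

```text
clock: 14.15
position: [0.5219, -0.3011, 0.3279]
tool_rot: [3.14, 0.001, 1.716]
force: [0.5, -1.0, 0.3]
grip_width: 0.085
finger_force: 0.0
```

>>> arm_command:
  deltas:
    - [[1.2,0.2,0],[0,0,0],8.5]
    - [[2.8,0.3,0],[0,0,0],8.5]
    - [[2.8,0.3,0],[0,0,0],8.5]
    - [[2.8,0.3,0],[0,0,0],8.5]
    - [[2.8,0.3,0],[0,0,0],8.5]
    - [[2.8,0.3,0],[0,0,0],8.5]
    - [[2.8,0.3,0],[0,0,0],8.5]
    - [[2.8,0.3,0],[0,0,0],8.5]
    - [[2.8,0.3,0],[0,0,0],8.5]
    - [[2.8,0.3,0],[0,0,0],8.5]
    - [[2.8,0.3,0],[0,0,0],8.5]
    - [[2.8,0.3,0],[0,0,0],8.5]
    - [[2.8,0.3,0],[0,0,0],8.5]
    - [[2.8,0.3,0],[0,0,0],8.5]
    - [[2.8,0.3,0],[0,0,0],8.5]
    - [[2.8,0.3,0],[0,0,0],8.5]
    - [[2.8,0.3,0],[0,0,0],8.5]
    - [[2.8,0.3,0],[0,0,0],8.5]
    - [[2.4,0.3,0],[0,0,0],8.5]
    - [[0.5,0,0],[0,0,0],8.5]

```text
clock: 16.15
position: [0.5017, 0.2217, 0.3254]
tool_rot: [-3.141, -0.001, 1.719]
force: [-0.2, -0.6, -0.5]
grip_width: 0.085
finger_force: 0.0
```

>>> arm_command:
  deltas:
    - [[0,0,0],[0,0,0.06],8.5]
    - [[0,0,0],[0,0,0.08],8.5]
    - [[0,0,0],[0,0,0.08],8.5]
    - [[0,0,0],[0,0,0.03],8.5]
    - [[0,0,0],[0,0,0],8.5]
    - [[0,0,0],[0,0,0],8.5]

```text
clock: 16.75
position: [0.5026, 0.2185, 0.3257]
tool_rot: [-3.141, 0.0, 1.468]
force: [0.1, -0.4, 0.1]
grip_width: 0.0851
finger_force: 0.0
```

Run:
```python
from h import *
a=bot.grab_frame('side'); s=bot.observe(); p=bot.grab_frame('wrist'); print(s['position'],s['tool_rot'],s['clock'])
t=np.r_[s['position'][:2],.0585]; q=proj(p,t,s)[0]; print(q); f=p['frame'].copy(); cv2.circle(f,tuple(int(v) for v in q.round()),3,(255,0,0),-1)
cv2.imwrite('pics/w4.png',np.hstack([f[100:400,200:440],cv2.resize(a['frame'][215:355,250:360],None,fx=2.14,fy=2.14)[:299]] if 0 else [f[100:400,200:440],cv2.resize(a['frame'][215:355,250:360],(236,300))])[:,:,::-1])
```

```text
[0.5026157  0.21854302 0.32570979] [-3.14150170e+00  3.55769050e-05  1.46730046e+00] 16.8
[313.75784741 200.43618286]
```

View pics/w4.png

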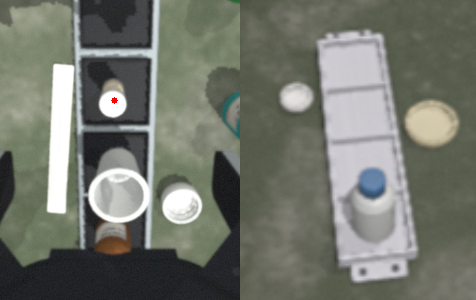

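The rack view shows the white bottle standing in the rightmost compartment. The vial cap (113,102 in the crop) is under the grip axis (114,100).

>>> arm_command:
  deltas:
    - [[-0.1,0,2.0],[0,0,0],8.5]
    - [[0,0,2.5],[0,0,0],8.5]
    - [[0,0,2.5],[0,0,0],8.5]
    - [[0,0,2.5],[0,0,0],8.5]
    - [[0,0,2.0],[0,0,0],8.5]
    - [[0,0,1.1],[0,0,0],8.5]
    - [[0,0,0],[0,0,0],8.5]
    - [[0,0,0],[0,0,0],1]
    - [[0,0,0],[0,0,0],1]
    - [[0,0,0],[0,0,0],1]
    - [[0,0,0],[0,0,0],1]
    - [[0,0,0],[0,0,0],1]
    - [[0,0,0],[0,0,0],1]
    - [[0,0,0],[0,0,0],1]
    - [[0,0,0],[0,0,0],1]
    - [[0,0,0],[0,0,0],1]
    - [[0,0,0],[0,0,0],1]
    - [[0,0,0],[0,0,0],1]
  newtons: 30

```text
clock: 18.65
position: [0.5026, 0.2178, 0.2001]
tool_rot: [3.141, -0.0, 1.466]
force: [-1.7, 0.1, 7.2]
grip_width: 0.0187
finger_force: 29.1
```

>>> arm_command:
  deltas:
    - [[0,0,-0.8],[0,0,0],1]
    - [[0,0,-1.6],[0,0,0],1]
    - [[0,0,-2.4],[0,0,0],1]
    - [[0,0,-2.4],[0,0,0],1]
    - [[0,0,-2.4],[0,0,0],1]
    - [[0,0,-1.6],[0,0,0],1]
    - [[0,0,-0.8],[0,0,-0.06],1]
    - [[0,0,0],[0,0,-0.08],1]
    - [[0,0,0],[0,0,-0.08],1]
    - [[0,0,0],[0,0,-0.03],1]
    - [[0,0,0],[0,0,0],1]

```text
clock: 19.75
position: [0.5026, 0.2175, 0.32]
tool_rot: [3.141, -0.0, 1.715]
force: [-0.5, 0.9, 0.0]
grip_width: 0.0183
finger_force: 29.3
```

>>> arm_command:
  deltas:
    - [[-1.2,-0.1,0],[0,0,0],1]
    - [[-2.7,-0.35,0],[0,0,0],1]
    - [[-2.7,-0.35,0],[0,0,0],1]
    - [[-2.7,-0.35,0],[0,0,0],1]
    - [[-2.7,-0.35,0],[0,0,0],1]
    - [[-2.7,-0.35,0],[0,0,0],1]
    - [[-2.7,-0.35,0],[0,0,0],1]
    - [[-2.7,-0.35,0],[0,0,0],1]
    - [[-2.7,-0.35,0],[0,0,0],1]
    - [[-2.7,-0.35,0],[0,0,0],1]
    - [[-2.7,-0.35,0],[0,0,0],1]
    - [[-2.7,-0.35,0],[0,0,0],1]
    - [[-2.7,-0.35,0],[0,0,0],1]
    - [[-2.7,-0.35,0],[0,0,0],1]
    - [[-2.7,-0.35,0],[0,0,0],1]
    - [[-2.7,-0.35,0],[0,0,0],1]
    - [[-2.1,-0.35,0],[0,0,0],1]
    - [[-1.0,-0.1,0],[0,0,0],1]
    - [[0,0,0],[0,0,0],1]
    - [[0,0,0],[0,0,0],1]

```text
clock: 21.75
position: [0.5098, -0.2333, 0.3196]
tool_rot: [-3.141, -0.001, 1.716]
force: [0.4, 0.3, 0.9]
grip_width: 0.0182
finger_force: 29.3
```

>>> arm_command:
  deltas:
    - [[0,0.1,1.5],[0,0,0],1]
    - [[0,0,2.5],[0,0,0],1]
    - [[0,0,2.5],[0,0,0],1]
    - [[0,0,2.5],[0,0,0],1]
    - [[0,0,1.5],[0,0,0],1]
    - [[0,0,1.0],[0,0,0],1]
    - [[0,0,0.5],[0,0,0],1]
    - [[0,0,0.3],[0,0,0],1]
    - [[0,0,0.2],[0,0,0],1]
    - [[0,0,0],[0,0,0],1]
    - [[0,0,0],[0,0,0],1]

```text
clock: 22.85
position: [0.511, -0.2339, 0.1951]
tool_rot: [3.141, 0.0, 1.716]
force: [0.4, -0.8, -0.3]
grip_width: 0.0183
finger_force: 29.3
```

>>> arm_command:
  deltas:
    - [[0,0,0.1],[0,0,0],1]
    - [[0,0,0],[0,0,0],1]
    - [[0,0,0],[0,0,0],1]

```text
clock: 23.15
position: [0.5109, -0.2339, 0.1938]
tool_rot: [3.142, 0.0, 1.716]
force: [0.4, 0.0, 0.5]
grip_width: 0.0184
finger_force: 29.3
```

>>> arm_command:
  deltas:
    - [[0,0,0.1],[0,0,0],1]
    - [[0,0,0],[0,0,0],1]
    - [[0,0,0],[0,0,0],1]

```text
clock: 23.45
position: [0.5109, -0.234, 0.1935]
tool_rot: [3.141, 0.0, 1.716]
force: [-3.8, 2.1, 16.7]
grip_width: 0.0186
finger_force: 31.1
```

Contact at the expected height. Release, rise, and go to the pot.

>>> arm_command:
  deltas:
    - [[0,0,0],[0,0,0],2.4]
    - [[0,0,0],[0,0,0],3]
    - [[0,0,0],[0,0,0],5]
    - [[0,0,0],[0,0,0],7]
    - [[0,0,0],[0,0,0],7]
    - [[0,0,-1],[0,0,0],7]
    - [[0,0,-2],[0,0,0],8.5]
    - [[0,0,-2.5],[0,0,0],8.5]
    - [[0,0,-2.5],[0,0,0],8.5]
    - [[0,0,-2.5],[0,0,0],8.5]
    - [[0,0,-2],[0,0,0],8.5]

```text
clock: 24.55
position: [0.5108, -0.234, 0.3199]
tool_rot: [3.14, 0.001, 1.716]
force: [0.2, -0.5, 0.0]
grip_width: 0.0849
finger_force: 0.0
```

>>> arm_command:
  deltas:
    - [[1.2,0.2,0],[0,0,0],8.5]
    - [[2.7,0.3,0],[0,0,0],8.5]
    - [[2.7,0.3,0],[0,0,0],8.5]
    - [[2.7,0.3,0],[0,0,0],8.5]
    - [[2.7,0.3,0],[0,0,0],8.5]
    - [[2.7,0.3,0],[0,0,0],8.5]
    - [[2.7,0.3,0],[0,0,0],8.5]
    - [[2.7,0.3,0],[0,0,0],8.5]
    - [[2.7,0.3,0],[0,0,0],8.5]
    - [[2.7,0.3,0],[0,0,0],8.5]
    - [[2.7,0.3,0],[0,0,0.04],8.5]
    - [[2.7,0.3,0],[0,0,0.06],8.5]
    - [[2.6,0.5,0],[0,0,0.06],8.5]
    - [[2.6,0.7,0],[0,0,0.05],8.5]
    - [[1.3,0.4,0],[0,0,0.04],8.5]
    - [[0,0,0],[0,0,0],8.5]
    - [[0,0,0],[0,0,0],8.5]

```text
clock: 26.25
position: [0.5176, 0.1416, 0.3175]
tool_rot: [-3.141, 0.001, 1.467]
force: [-0.4, -0.3, -0.1]
grip_width: 0.0851
finger_force: 0.0
```

Run:
```python
from h import *
a=bot.grab_frame('side'); s=bot.observe(); p=bot.grab_frame('wrist'); print(s['position'],s['tool_rot'],s['clock'])
t=np.r_[s['position'][:2],.0645]; q=proj(p,t,s)[0]; print(q); f=p['frame'].copy(); cv2.circle(f,tuple(int(v) for v in q.round()),3,(255,0,0),-1)
cv2.imwrite('pics/w5.png',np.hstack([f[100:400,200:480],cv2.resize(a['frame'][215:355,250:360],(236,300))])[:,:,::-1])
```

```text
[0.51762743 0.14109594 0.31764576] [-3.14117044e+00  4.86393710e-04  1.46616199e+00] 26.3
[313.92533724 205.85145749]
```

View pics/w5.png

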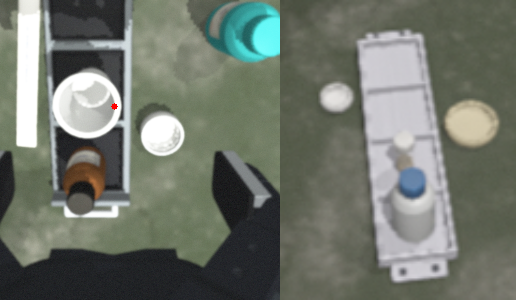

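The rack view shows the vial standing beside the white bottle. The pot rim centre is at (87,103) in the crop and the grip axis at (114,106), so I shift by -2.0 cm in y and +0.2 cm in x. The loose lid at (162,132) needs narrower fingers.

>>> arm_command:
  deltas:
    - [[0.2,-1.0,0],[0,0,0],7]
    - [[0,-1.0,0],[0,0,0],7]
    - [[0,0,2.0],[0,0,0],7]
    - [[0,0,2.5],[0,0,0],7]
    - [[0,0,2.0],[0,0,0],7]
    - [[0,0,0],[0,0,0],7]
    - [[0,0,0],[0,0,0],7]

```text
clock: 27.05
position: [0.498, 0.1457, 0.2532]
tool_rot: [-3.141, 0.0, 1.465]
force: [0.3, 0.2, 0.3]
grip_width: 0.0699
finger_force: 0.0
```

Run:
```python
from h import *
s=bot.observe(); p=bot.grab_frame('wrist'); print(s['position'],s['tool_rot'],s['grip_width'])
t=np.r_[s['position'][:2],.0645]; q=proj(p,t,s)[0]; print(q); f=p['frame'].copy(); cv2.circle(f,tuple(int(v) for v in q.round()),3,(255,0,0),-1)
cv2.imwrite('pics/w6.png',f[150:400,150:480,::-1])
```

```text
[0.49801671 0.14565054 0.25320256] [-3.14124758e+00  2.72567355e-04  1.46549913e+00] 0.06993462664866781
[314.20882917 242.77359559]
```

View pics/w6.png

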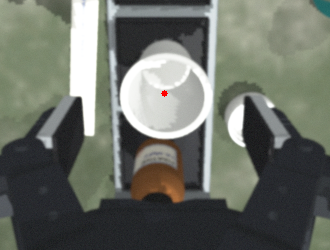

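The pot rim is centred on the grip axis, (165,95) against (164,93). Lower and grip.

>>> arm_command:
  deltas:
    - [[-0.1,0,2.0],[0,0,0],7]
    - [[0,0,1.6],[0,0,0],7]
    - [[0,0,1.0],[0,0,0],7]
    - [[0,0,0],[0,0,0],7]
    - [[0,0,0],[0,0,0],6]
    - [[0,0,0],[0,0,0],3.5]
    - [[0,0,0],[0,0,0],3.5]
    - [[0,0,0],[0,0,0],3.5]
    - [[0,0,0],[0,0,0],3.5]
    - [[0,0,0],[0,0,0],3.5]
    - [[0,0,0],[0,0,0],3.5]
  newtons: 30

```text
clock: 28.2
position: [0.4986, 0.145, 0.2077]
tool_rot: [3.14, -0.001, 1.466]
force: [-0.2, -0.1, 8.0]
grip_width: 0.0446
finger_force: 29.3
```

>>> arm_command:
  deltas:
    - [[0,0,-0.6],[0,0,0],3.5]
    - [[0,0,-1.4],[0,0,0],3.5]
    - [[0,0,-2.2],[0,0,0],3.5]
    - [[0,0,-2.4],[0,0,0],3.5]
    - [[0,0,-2.4],[0,0,0],3.5]
    - [[0,0,-2.0],[0,0,0],3.5]
    - [[0,0,-1.0],[0,0,-0.06],3.5]
    - [[0,0,0],[0,0,-0.08],3.5]
    - [[0,0,0],[0,0,-0.08],3.5]
    - [[0,0,0],[0,0,-0.03],3.5]
    - [[0,0,0],[0,0,0],3.5]

```text
clock: 29.3
position: [0.4982, 0.1447, 0.3274]
tool_rot: [3.141, -0.0, 1.715]
force: [-0.6, -0.5, -0.1]
grip_width: 0.0449
finger_force: 30.7
```

>>> arm_command:
  deltas:
    - [[-1.2,-0.2,0],[0,0,0],3.5]
    - [[-2.7,-0.35,0],[0,0,0],3.5]
    - [[-2.7,-0.35,0],[0,0,0],3.5]
    - [[-2.7,-0.35,0],[0,0,0],3.5]
    - [[-2.7,-0.35,0],[0,0,0],3.5]
    - [[-2.7,-0.35,0],[0,0,0],3.5]
    - [[-2.7,-0.35,0],[0,0,0],3.5]
    - [[-2.7,-0.35,0],[0,0,0],3.5]
    - [[-2.7,-0.35,0],[0,0,0],3.5]
    - [[-2.7,-0.35,0],[0,0,0],3.5]
    - [[-2.7,-0.35,0],[0,0,0],3.5]
    - [[-1.9,-0.35,0],[0,0,0],3.5]
    - [[-0.8,-0.1,0],[0,0,0],3.5]
    - [[0,0,0],[0,0,0],3.5]
    - [[0,0,0],[0,0,0],3.5]

```text
clock: 30.8
position: [0.5018, -0.1662, 0.3266]
tool_rot: [-3.141, -0.0, 1.716]
force: [0.6, 0.3, -0.4]
grip_width: 0.0446
finger_force: 30.7
```

Run:
```python
from h import *
p=bot.grab_frame('side'); b=bot.grab_frame('scene'); s=bot.observe(); print(s['position'])
cv2.imwrite('pics/s7.png',cv2.resize(np.hstack([p['frame'][150:350,230:380],b['frame'][150:350,270:420]]),None,fx=2.5,fy=2.5,interpolation=cv2.INTER_CUBIC)[:,:,::-1])
```

```text
[ 0.50194589 -0.16585145  0.32666223]
```

View pics/s7.png

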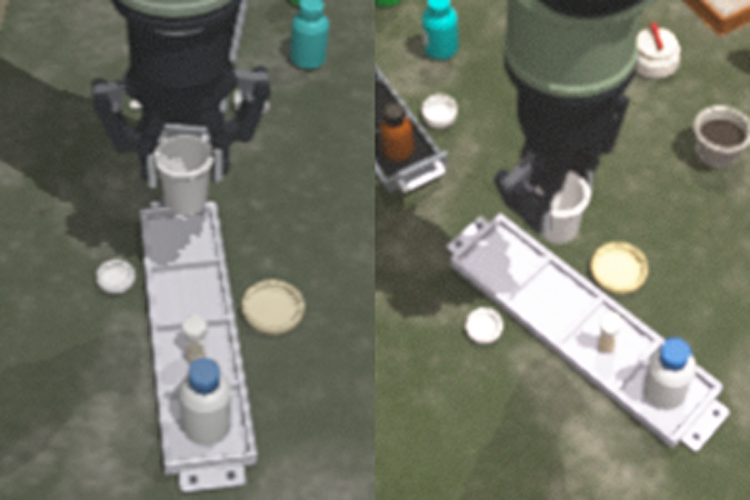

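The pot hangs upright, and the white bottle and vial stand in their compartments. Lower the pot.

>>> arm_command:
  deltas:
    - [[-0.1,-0.1,1.5],[0,0,0],3.5]
    - [[0,0,2.5],[0,0,0],3.5]
    - [[0,0,2.5],[0,0,0],3.5]
    - [[0,0,2.5],[0,0,0],3.5]
    - [[0,0,1.5],[0,0,0],3.5]
    - [[0,0,0.8],[0,0,0],3.5]
    - [[0,0,0.5],[0,0,0],3.5]
    - [[0,0,0.3],[0,0,0],3.5]
    - [[0,0,0.2],[0,0,0],3.5]
    - [[0,0,0],[0,0,0],3.5]
    - [[0,0,0],[0,0,0],3.5]

```text
clock: 32.0
position: [0.5011, -0.1681, 0.2041]
tool_rot: [3.141, 0.0, 1.716]
force: [0.3, -0.6, -1.2]
grip_width: 0.0447
finger_force: 30.7
```

>>> arm_command:
  deltas:
    - [[0,0,0.1],[0,0,0],3.5]
    - [[0,0,0],[0,0,0],3.5]
    - [[0,0,0],[0,0,0],3.5]

```text
clock: 32.3
position: [0.501, -0.168, 0.2028]
tool_rot: [3.142, 0.0, 1.716]
force: [-0.4, 0.7, -1.1]
grip_width: 0.0446
finger_force: 30.7
```

>>> arm_command:
  deltas:
    - [[0,0,0.1],[0,0,0],3.5]
    - [[0,0,0.05],[0,0,0],3.5]
    - [[0,0,0],[0,0,0],3.5]
    - [[0,0,0],[0,0,0],3.5]

```text
clock: 32.7
position: [0.501, -0.1681, 0.2013]
tool_rot: [3.141, 0.0, 1.716]
force: [-0.2, -0.2, 3.3]
grip_width: 0.0448
finger_force: 30.9
```

>>> arm_command:
  deltas:
    - [[0,0,0],[0,0,0],5]
    - [[0,0,0],[0,0,0],5.6]
    - [[0,0,0],[0,0,0],6.6]
    - [[0,0,0],[0,0,0],6.6]
    - [[0,0,0],[0,0,0],6.6]
    - [[0,0,-1],[0,0,0],6.6]
    - [[0,0,-2],[0,0,0],6.6]
    - [[0,0,-2.5],[0,0,0],7]
    - [[0,0,-2.5],[0,0,0],7]
    - [[0,0,-2.5],[0,0,0],7]
    - [[0,0,-2],[0,0,0],7]

```text
clock: 33.8
position: [0.5009, -0.1681, 0.3283]
tool_rot: [3.14, 0.0, 1.715]
force: [0.8, 0.7, -0.1]
grip_width: 0.0698
finger_force: 0.0
```

>>> arm_command:
  deltas:
    - [[1.2,0.2,0],[0,0,0],7]
    - [[2.7,0.2,0],[0,0,0],7]
    - [[2.7,0.2,0],[0,0,0],7]
    - [[2.7,0.2,0],[0,0,0],7]
    - [[2.7,0.2,0],[0,0,0],7]
    - [[2.7,0.3,0],[0,0,0],7]
    - [[2.7,0.3,0],[0,0,0],7]
    - [[2.7,0.3,0],[0,0,0],7]
    - [[2.7,0.2,0],[0,0,0],7]
    - [[1.8,0.1,0],[0,0,0],7]
    - [[0,0,0],[0,0,0.08],7]
    - [[0,0,0],[0,0,0.09],7]
    - [[0,0,0],[0,0,0.08],7]
    - [[0,0,0],[0,0,0],7]
    - [[0,0,0],[0,0,0],7]

```text
clock: 35.3
position: [0.487, 0.0789, 0.3261]
tool_rot: [-3.141, 0.0, 1.469]
force: [-0.4, 0.1, 0.1]
grip_width: 0.07
finger_force: 0.0
```

Run:
```python
from h import *
a=bot.grab_frame('side'); s=bot.observe(); p=bot.grab_frame('wrist'); print(s['position'],s['tool_rot'],s['clock'])
t=np.r_[s['position'][:2],.0785]; q=proj(p,t,s)[0]; print(q); f=p['frame'].copy(); cv2.circle(f,tuple(int(v) for v in q.round()),3,(255,0,0),-1)
cv2.imwrite('pics/w8.png',np.hstack([f[100:400,200:480],cv2.resize(a['frame'][215:355,250:360],(236,300))])[:,:,::-1])
```

```text
[0.48703867 0.07874852 0.32615754] [-3.14139180e+00  1.49691781e-05  1.46829925e+00] 35.35
[313.86520129 208.37264002]
```

View pics/w8.png

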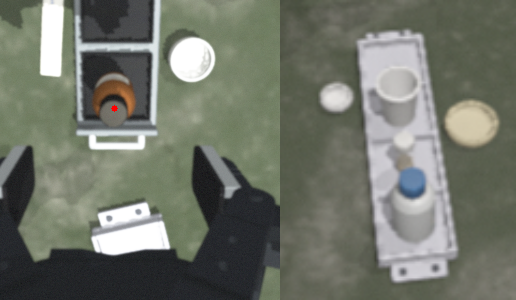

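The pot stands in its compartment. The amber cap (114,108) is right under the grip axis (114,109). Lower and grip.

>>> arm_command:
  deltas:
    - [[0,0,2.0],[0,0,0],7]
    - [[0,0,2.5],[0,0,0],7]
    - [[0,0,2.5],[0,0,0],7]
    - [[0,0,2.5],[0,0,0],7]
    - [[0,0,1.9],[0,0,0],7]
    - [[0,0,1.0],[0,0,0],7]
    - [[0,0,0],[0,0,0],7]
    - [[0,0,0],[0,0,0],2.4]
    - [[0,0,0],[0,0,0],2.4]
    - [[0,0,0],[0,0,0],2.4]
    - [[0,0,0],[0,0,0],2.4]
    - [[0,0,0],[0,0,0],2.4]
    - [[0,0,0],[0,0,0],2.4]
    - [[0,0,0],[0,0,0],2.4]
    - [[0,0,0],[0,0,0],2.4]
  newtons: 35

```text
clock: 36.9
position: [0.4874, 0.0787, 0.2032]
tool_rot: [3.14, -0.001, 1.466]
force: [-1.8, 0.3, 10.5]
grip_width: 0.0313
finger_force: 33.7
```

>>> arm_command:
  deltas:
    - [[0,0,-0.6],[0,0,0],2.4]
    - [[0,0,-1.4],[0,0,0],2.4]
    - [[0,0,-2.2],[0,0,0],2.4]
    - [[0,0,-2.4],[0,0,0],2.4]
    - [[0,0,-2.4],[0,0,0],2.4]
    - [[0,0,-2.0],[0,0,0],2.4]
    - [[0,0,-1.0],[0,0,-0.06],2.4]
    - [[0,0,0],[0,0,-0.08],2.4]
    - [[0,0,0],[0,0,-0.08],2.4]
    - [[0,0,0],[0,0,-0.03],2.4]
    - [[0,0,0],[0,0,0],2.4]

```text
clock: 38.0
position: [0.4872, 0.0784, 0.3226]
tool_rot: [3.141, -0.0, 1.715]
force: [-0.0, -0.4, -0.7]
grip_width: 0.0314
finger_force: 34.9
```

>>> arm_command:
  deltas:
    - [[-1.2,-0.2,0],[0,0,0],2.4]
    - [[-2.6,-0.3,0],[0,0,0],2.4]
    - [[-2.6,-0.3,0],[0,0,0],2.4]
    - [[-2.6,-0.4,0],[0,0,0],2.4]
    - [[-2.6,-0.3,0],[0,0,0],2.4]
    - [[-2.6,-0.3,0],[0,0,0],2.4]
    - [[-2.3,-0.3,0],[0,0,0],2.4]
    - [[-1.2,-0.1,0],[0,0,0],2.4]
    - [[0,0,0],[0,0,0],2.4]
    - [[0,0,0],[0,0,0],2.4]

```text
clock: 39.0
position: [0.4909, -0.0994, 0.3221]
tool_rot: [-3.141, -0.0, 1.715]
force: [-0.2, 0.0, -0.7]
grip_width: 0.0312
finger_force: 34.9
```

>>> arm_command:
  deltas:
    - [[0,0,1.5],[0,0,0],2.4]
    - [[0,0,2.5],[0,0,0],2.4]
    - [[0,0,2.5],[0,0,0],2.4]
    - [[0,0,2.5],[0,0,0],2.4]
    - [[0,0,1.5],[0,0,0],2.4]
    - [[0,0,0.9],[0,0,0],2.4]
    - [[0,0,0.5],[0,0,0],2.4]
    - [[0,0,0.3],[0,0,0],2.4]
    - [[0,0,0.2],[0,0,0],2.4]
    - [[0,0,0],[0,0,0],2.4]
    - [[0,0,0],[0,0,0],2.4]

```text
clock: 40.1
position: [0.4911, -0.0998, 0.1986]
tool_rot: [3.141, 0.0, 1.716]
force: [-0.5, 0.3, -0.9]
grip_width: 0.0311
finger_force: 34.9
```

>>> arm_command:
  deltas:
    - [[0,0,0.1],[0,0,0],2.4]
    - [[0,0,0],[0,0,0],2.4]
    - [[0,0,0],[0,0,0],2.4]

```text
clock: 40.4
position: [0.491, -0.0998, 0.1973]
tool_rot: [3.141, 0.0, 1.716]
force: [0.2, -0.5, -0.4]
grip_width: 0.031
finger_force: 34.9
```

>>> arm_command:
  deltas:
    - [[0,0,0.1],[0,0,0],2.4]
    - [[0,0,0],[0,0,0],2.4]
    - [[0,0,0],[0,0,0],2.4]

```text
clock: 40.7
position: [0.491, -0.0998, 0.1967]
tool_rot: [3.141, -0.0, 1.716]
force: [-2.6, 0.5, 13.3]
grip_width: 0.0313
finger_force: 36.3
```

Contact. Release, rise, and step away to check.

>>> arm_command:
  deltas:
    - [[0,0,0],[0,0,0],3.7]
    - [[0,0,0],[0,0,0],4.5]
    - [[0,0,0],[0,0,0],6.5]
    - [[0,0,0],[0,0,0],6.5]
    - [[0,0,0],[0,0,0],6.5]
    - [[0,0,-1],[0,0,0],6.5]
    - [[0,0,-2],[0,0,0],6.5]
    - [[0,0,-2.5],[0,0,0],6.5]
    - [[0,0,-2.5],[0,0,0],6.5]
    - [[0,0,-2.5],[0,0,0],6.5]
    - [[0,0,-2.5],[0,0,0],6.5]
    - [[0,0,-2.5],[0,0,0],6.5]
    - [[0,0,-2.5],[0,0,0],6.5]
    - [[-2,0,-1.5],[0,0,0],6.5]
    - [[-2.5,0,0],[0,0,0],6.5]
    - [[-2.5,0,0],[0,0,0],6.5]
    - [[-2.5,0,0],[0,0,0],6.5]
    - [[-1,0,0],[0,0,0],6.5]
    - [[0,0,0],[0,0,0],6.5]
    - [[0,0,0],[0,0,0],6.5]

```text
clock: 42.7
position: [0.5061, -0.2028, 0.3913]
tool_rot: [-3.141, -0.001, 1.716]
force: [-0.3, 1.1, -0.5]
grip_width: 0.0653
finger_force: 0.0
```

Run:
```python
from h import *
s=bot.observe(); p=bot.grab_frame('wrist'); a=bot.grab_frame('side'); print(s['position'],s['tool_rot'],s['clock'])
cv2.imwrite('pics/w9.png',np.hstack([p['frame'][:300,200:480],cv2.resize(a['frame'][205:355,250:360],(220,300))])[:,:,::-1])
c=np.array([.506,-.2005]); y=.147
for t,z,yy in [('amber_bottle_mid',.038,.102),('open_pot_mid',.031,.034),('slim_vial_mid',.028,-.034),('white_bottle_mid',.044,-.102)]:
  for n,q,ss in (('w',p,s),('s',a,None)):
    for d in bot.mark_of(t,q)[:3]:
        v=onplane(q,d['at'],z,ss)[:2]-c; print(t,n,round(d['p'],2),np.round(d['at']),(np.array([[np.cos(y),np.sin(y)],[-np.sin(y),np.cos(y)]])@v).round(3),yy)
```

```text
[ 0.50606769 -0.20281119  0.39130701] [-3.14146390e+00 -5.65049396e-04  1.71612648e+00] 42.7
amber_bottle_mid w 0.73 [314.  68.] [0.    0.098] 0.102
amber_bottle_mid s 0.48 [303. 238.] [0.    0.091] 0.102
open_pot_mid w 0.57 [315. 142.] [0.001 0.031] 0.034
open_pot_mid s 0.79 [304. 260.] [-0.002  0.034] 0.034
open_pot_mid s 0.71 [308. 192.] [0.027 0.257] 0.034
slim_vial_mid w 0.83 [313. 208.] [-0.001 -0.037] -0.034
slim_vial_mid s 0.55 [307. 285.] [-0.002 -0.033] -0.034
white_bottle_mid w 0.88 [319. 273.] [ 0.006 -0.104] -0.102
white_bottle_mid s 0.84 [313. 308.] [ 0.003 -0.103] -0.102
white_bottle_mid s 0.81 [354. 137.] [0.189 0.473] -0.102
white_bottle_mid s 0.79 [350. 163.] [0.156 0.35 ] -0.102
```

View pics/w9.png

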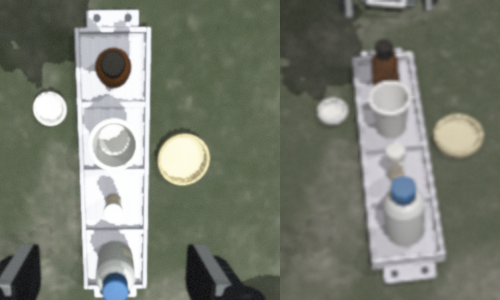

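The wrist view shows all four upright, each in its own compartment: amber (113,67), pot (113,143), vial (113,205), white (115,270). The measured offsets are within about 1 cm of the compartment centres, so I hand in.

```bash
python3 -c "
from workcell import bot
print(bot.job_done())"
```

```text
the job is handed in; nothing more can be done
None
```

The four containers stand upright and released in the rack in reversed order (left to right: amber bottle, pot, vial, white bottle), about 1 cm or less off their compartment centres at the last camera check. The job was handed in at about 43 s; no verdict was returned.

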